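# Tuck a print carrier under the lapped flap of a cure press and hold it flat

### The job

Take the print carrier by its black bar out of the white tray, and slide its green end between the guide rails of the cure press, under the orange flap and fully home against the back stop, without lifting the flap and leaving the other things alone. Then press the carrier gently flat so that the sprung bed stays sunk well past half of its travel, and finish while still holding it pressed: do not let go.

Things in the scene. Friction and masses are not known exactly. Their poses are not given: they have to be found in the camera images.
- press: Cure press: fixed grey base 300 x 125 mm with aluminium guide rails, orange flap and white lamp box (58 mm tall, far end). Origin under it on the table; x is the direction in which the carrier slides in, z up. Its dark steel bed is 78 mm wide, from x = -140 to +64 mm; its top is 30 mm above the table when not pressed. Left or right of the table, x axis within 0.25 rad of the world's.
- slot_mouth (a point): Middle of the entry between the guide rails, at the height of the unpressed bed top: x = -10, y = 0, z = 30 mm in the press frame. The rails' inner faces are 83 mm apart from here to x = +75 mm; in front of it the rails flare out to about 104 mm apart at x = -49 mm. The rails are 38 mm high above the table.
- flap_edge (a point): Middle of the free front edge of the orange flap, at its underside with the flap down: in the press frame x = +25, y = 0, z = 38 mm, so 8 mm above the unpressed bed. The flap is 60 mm long, 96 mm wide, 3 mm thick and weighs 60 g.
- back_stop (a point): Middle of the front face of the back stop, at the height of the unpressed bed top: in the press frame x = +66, y = 0, z = 30 mm. The carrier's leading edge belongs here.
- flap (a joint): Hinge of the flap, along the press's y axis at x = +85 mm: 0 lying down over the rails, growing as the free edge is lifted (rad). It is loose and falls back by its own weight. Lifting it by 0.08 rad (5 mm at the edge) spoils the job.
- bed (a joint): How far the sprung bed has sunk (m): 0 up, 0.006 at the bottom. It moves straight down without tilting. Its spring is preloaded: about 3.5 N on the bed (the carrier's own weight of about 2 N included) starts it, then 1 N more per mm.
- grip_bar (a point): Centre of the carrier's black upright grip bar: 14 mm thick (along x), 50 mm long (along y), 44 mm tall. The carrier is a loose aluminium plate 130 (x) x 80 (y) x 5 mm, about 0.2 kg, its leading half covered by a paper-thin green print. The bar's centre is 40 mm behind the plate's centre and 22 mm above its top. x points to the green leading edge, z up. It starts flat on the tray floor.
- lead_edge (a point): Middle of the carrier's leading (green) edge at its underside; 105 mm ahead of the bar's centre along x and 27 mm below it. Axes as the carrier's.
- tray: White fixed tray 340 x 270 mm, rim 24 mm high, walls and floor 4 mm; origin under its centre. It stands at the side of the table where the press is not.
- bracket: Bystander: small green printed angle bracket, 34 x 26 x 27 mm, in the far part of the tray; origin at its underside.
- scraper: Bystander: blue-handled scraper about 145 mm long, 34 mm wide and 14 mm high, in the far part of the tray; origin at its underside.
- resin: Bystander: dark resin bottle, 72 mm across, 170 mm tall, behind; origin at its underside.
- rinse: Bystander: clear rinse bottle, 64 mm across, 190 mm tall, behind; origin at its underside.
- jar: Bystander: amber jar, 68 mm across, 75 mm tall, at the left; origin at its underside.
- cup: Bystander: white cup, 74 mm across, 85 mm tall, at the right; origin at its underside.
Things that resemble listed ones, but are neither listed nor needed, are in the scene too. What is shaped like the part that bears grip_bar but red is not meant.

How it is judged:
On the way, in this order (a step that is already met when the one before it is completed fails the run):
1. the carrier's leading edge is between the rails and under the flap's free edge (x of lead_edge in the frame of press above 0.028 m and y of lead_edge in the frame of press between -0.008 and 0.008 m and z of lead_edge in the frame of press below 0.036 m), for 0.05 s.
2. the carrier is fully home against the back stop, under the flap (x of lead_edge in the frame of press above 0.06 m and y of lead_edge in the frame of press between -0.004 and 0.004 m and z of lead_edge in the frame of press below 0.0325 m and angle between the x axis of lead_edge and the x axis of press, either way round below 0.06 rad), for 0.2 s.
At the end, for the whole second after the job is handed in: Leading edge within 6 mm of the back stop and 4 mm of the middle, aligned to 0.06 rad, tilt under 0.04 rad, under the flap, which lies down (under 0.03 rad); the fingers still press the carrier on the bed, sunk over 3 of its 6 mm, through the last second (all of step 2 and angle between lead_edge's own z axis and vertical below 0.04 rad and value of joint bed above 0.003 m and value of joint flap below 0.03 rad and contact force between the fingers and carrier above 1.5 N and contact force between carrier and bed above 3 N); the arm keeps its last pose, push and grip.
It fails at once if the flap was lifted (0.08 rad, 5 mm at its edge) (value of joint flap above 0.08 rad).
It fails at once if the carrier was rammed onto the bed (over 35 N) (contact force between carrier and bed above 35 N).
It fails at once if a bystander was disturbed (moved over 30 mm) (distance of any of bracket, scraper, resin, rinse, jar, cup from where it was at the start of the episode above 0.03 m).
It also fails if it takes over 45 s, if anything falls off the work surface, if the arm or the gripper's body presses on something with over 40 N, if the wrist force passes 120 N, or if a joint passes its speed limit or range.

### The arm

A 7-joint arm with a two-finger parallel gripper is mounted at the origin on the work surface. World frame = base frame: x ahead of the robot, y to its left, z up, the work surface at z = 0. Lengths are in m, angles in rad, forces in N, time in s.
With the tool pointing down it reaches from about 0.35 to 0.9 m from the base axis. Payload 7.2 kg.
Tool frame: the origin (TCP) lies on the mounting face of the last link; the fingertips stand 182 mm ahead of it and the grasp point (between the pads) lies 163 mm ahead of it (grip_point_offset is the distance from the TCP to the grasp point, in m); x points along the fingers, y is the direction in which the jaws open and shut, and the axes are right-handed (so a half turn about x gives the same grasp; the last joint's range is limited). The gripper opens to 88 mm and grips with 3 to 60 N. Pads are 20 mm wide; open, the fingers measure 115 mm over their backs; the gripper's body (75 mm by 178 mm) begins 61 mm behind the grasp point.
Start: joints at [-1.285, 0.411, -0.013, 1.596, 0.006, 1.134, -0.082], TCP at [0.217, 0.586, 0.405] pointing down, gripper open.
Joint ranges: [-2.95, 2.95], [-0.29, 1.99], [-1.47, 1.44], [0.14, 2.54], [-1.03, 4.17], [0.13, 1.85], [-2.86, 2.86]. Speed limits (rad/s): [2.39, 2.39, 3.01, 3.01, 3.14, 3.14, 3.14].

### API

Orientations are given as a unit quaternion [x, y, z, w].
In Python, from cell import read_state, camera, get_calibration, finish_job, grip_point_offset gives the robot as it stands.
- The arm moves only by the tool carry_out, never from a script. Its argument "moves" is a list that holds one entry, the list of rows, each a list of 7 numbers: the shift along the world's x, y, z in cm, then the turn, a rotation vector about the world's x, y, z in rad, then the opening in per cent of the stroke, from 0 (shut) to 100 (fully open). A call has 1 to 8 rows; each row shifts and turns the commanded pose from where the row before left it; what a row does not reach is not made up. A row lasts 1/12 s, in which the tool goes at most 41.7 mm and 7.16 degrees, less where a joint would pass 70% of its speed; a pose out of reach is approached as far as the arm can. A call is refused whole if a number of a shift passes 4.17 or a number of a turn 0.125, either way. A call with a gripper value outside its range is refused whole. The fingers move at their own pace and stop on an object; "newtons" is the grip in N (left out, the last holds). Time passes only in rows, so rows that do not move let the fingers close. It gives the time, the measured TCP pose, the force and the opening at its end, in the units of the state.
- read_state(): the state, without advancing time (a new reading comes with each control period).
- camera(name): name is "scene" or "top" or "wrist"; returns (picture, depth): 384x512x3 uint8, red, green, blue; 384x512 float32, m along the optical axis (not along the pixel's ray), 0 where there is no reading.
- get_calibration(name): a dict with "K" (3x3 intrinsics, pixels), "view" (4x4, takes a point from world to camera coordinates). Camera axes: x right, y down, z forward; pixel columns grow to the right and rows downward; lengths in m; the calibration is good to about 2 mm. A picture is of the moment at which its call begins: read the wrist's pose just before it. get_calibration takes no time and is no camera call; for the wrist camera it gives the pose at the moment of the call.
- finish_job(): hands the job in, once; it reports no verdict.
The state is a dict: "t": time; "joint_positions": joint angles; "dq": joint speeds; "joint_efforts": joint torques, N m; "position": TCP position; "tcp_rot": TCP orientation; "force": force on the tool from outside, world axes, zero at the start; "moment": the same for the moment, N m; "finger_gap": opening from 0.0 (shut) to 1.0 (fully open).
Only numpy, scipy, OpenCV 4.12 (cv2) and the standard library are available. Lean on these libraries where they do the work, as an engineer would, in place of code of your own. Each camera call takes 0.05 s, during which the arm holds its last target.

## Working session

There is one attempt and no reset: what is moved stays moved. The work goes in short steps, Python scripts to look and compute and a tool call to move; the robot and the scene stay as the last step left them, time stands still between calls to the robot, and variables do not carry over. Pictures are saved under pics/ and viewed, and the job is handed in when it is done.

Besides the shell and the picture viewer there is one more tool, called after "Call:" as name(argument=value, ...), one argument or row to a line, values as JSON. carry_out: Moves the arm, as the interface text tells. Its arguments: {"type":"object","properties":{"moves":{"type":"array"},"newtons":{"type":"number"}},"required":["moves"]}

```bash
mkdir -p pics; cat > h.py <<'E'
import numpy as np, cv2
from cell import *
def save(name, img, s=1.5):
    cv2.imwrite('pics/'+name, cv2.cvtColor(cv2.resize(img,None,fx=s,fy=s,interpolation=cv2.INTER_CUBIC),cv2.COLOR_RGB2BGR))
def cloud(d,cal):
    K=np.array(cal['K']);V=np.array(cal['view'])
    v,u=np.mgrid[:d.shape[0],:d.shape[1]]
    p=np.stack([(u-K[0,2])/K[0,0]*d,(v-K[1,2])/K[1,1]*d,d,np.ones_like(d)],-1)
    w=p@np.linalg.inv(V).T
    w[d==0]=np.nan
    return w[...,:3]
E
python3 - <<'E'
from h import *
print(read_state(), grip_point_offset)
for n in ['scene','top']:
    c=get_calibration(n); im,d=camera(n); save(n+'1.png',im); np.savez(n+'1.npz',im=im,d=d,w=cloud(d,c)); print(n,c)
E
```

```text
{'t': 0.0, 'joint_positions': array([-1.28523331,  0.41187567, -0.01271594,  1.59706941,  0.0055991 ,
        1.13428923, -0.08219108]), 'dq': array([ 1.65657996e-04,  4.77987426e-04,  6.74076280e-04, -4.41854340e-04,
       -1.30746821e-03,  3.55644042e-06,  2.06572618e-04]), 'joint_efforts': array([-5.10325735e-04, -5.87952948e+01,  6.41030632e-01, -2.91079634e+01,
       -5.40424604e-02,  1.83583918e-02,  1.15388698e-04]), 'position': array([0.21645936, 0.58607725, 0.40381354]), 'tcp_rot': array([ 0.12384549,  0.69613678, -0.12497462,  0.69601525]), 'force': array([-0.04795316,  0.60000897, -0.67653417]), 'moment': array([-0.02533703,  0.00132272,  0.02880029]), 'finger_gap': 1.0048980193140629} 0.1633
scene {'K': array([[437.13755839,   0.        , 261.06407853],
       [  0.        , 437.13755839, 195.72997186],
       [  0.        ,   0.        ,   1.        ]]), 'view': array([[ 0.22531903,  0.97428017, -0.00308027, -0.14049896],
       [ 0.80442212, -0.18781826, -0.56358616, -0.47340804],
       [-0.54966935,  0.12450885, -0.82605154,  2.11515724],
       [ 0.        ,  0.        ,  0.        ,  1.        ]])}
top {'K': array([[399.68060805,   0.        , 259.20412803],
       [  0.        , 399.68060805, 196.92747496],
       [  0.        ,   0.        ,   1.        ]]), 'view': array([[ 0.00431234, -0.99997573,  0.00547271,  0.00623777],
       [-0.98123419, -0.00528639, -0.19274729,  0.63034574],
       [ 0.19277154, -0.00453882, -0.98123317,  1.16602997],
       [ 0.        ,  0.        ,  0.        ,  1.        ]])}
```

View pics/scene1.png

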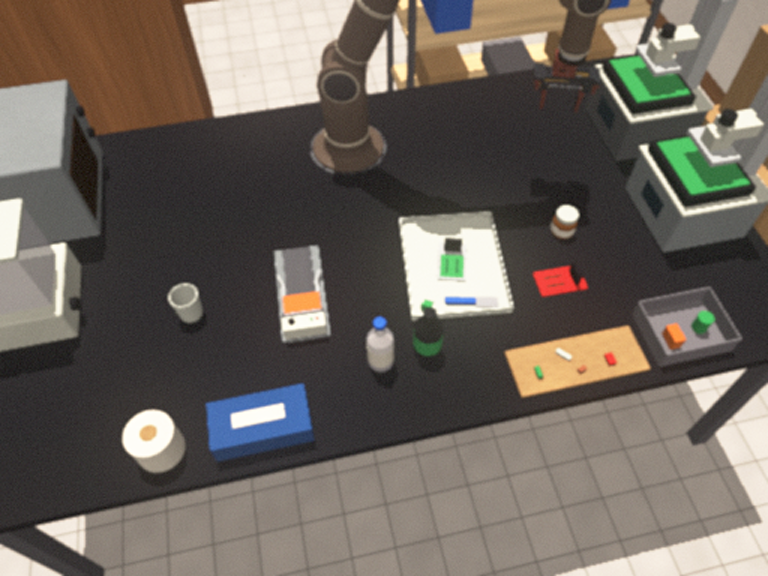

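View pics/top1.png

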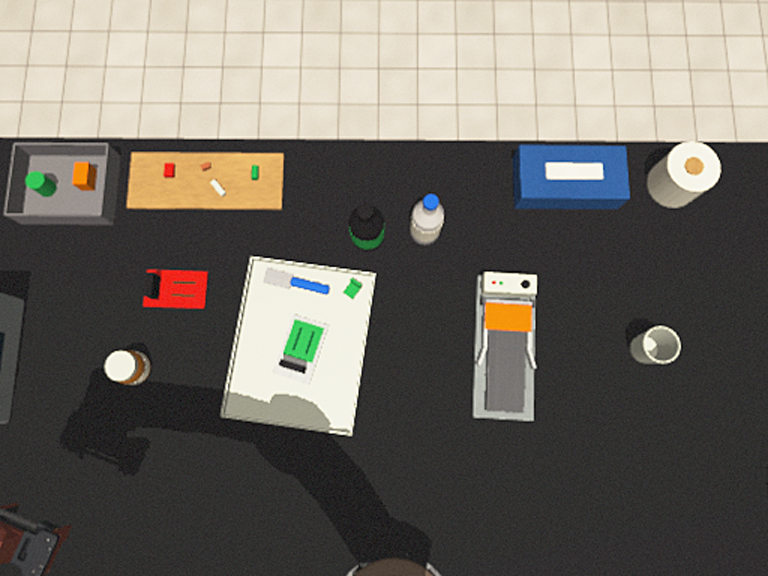

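The top view shows two carrier-like objects. One, in the tray at about (300,350), is green with a black bar. The other, at about (175,288), is red and lies outside the tray. The green one in the white tray fits the description. The press is at about (507,345). Next I'll make an enlarged crop to confirm, and measure.

```bash
python3 - <<'E'
from h import *
z=np.load('top1.npz'); im,d,w=z['im'],z['d'],z['w']
save('crop1.png',np.hstack([im[165:295,145:255],im[165:295,300:410]]),3.4)
def sel(m,name):
    p=w[m]; r=cv2.minAreaRect((p[:,:2]*1000).astype(np.float32)); print(name,m.sum(),'mean',p.mean(0).round(4),'rect',r, 'z',np.percentile(p[:,2],[5,50,95]).round(4))
    return p
v,u=np.mgrid[:384,:512]
reg=(u>170)&(u<225)&(v>205)&(v<262)
sel(reg&(w[...,2]>0.04),'bar>40')
sel(reg&(w[...,2]>0.048),'bar>48')
hsv=cv2.cvtColor(im,cv2.COLOR_RGB2HSV)
g=(hsv[...,0]>45)&(hsv[...,0]<80)&(hsv[...,1]>120)
sel(reg&g,'green')
pr=(u>305)&(u<365)&(v>175)&(v<285)
o=(hsv[...,0]<18)&(hsv[...,1]>150)&pr
sel(o,'orange')
sel(pr&(w[...,2]>0.01)&(w[...,2]<0.07),'press')
sel(pr&(w[...,2]>0.05)&(w[...,2]<0.07),'lamp')
sel((u>140)&(u<255)&(v>165)&(v<295)&(w[...,2]>0.018)&(w[...,2]<0.03),'rim')
E
```

```text
bar>40 80 mean [0.4892 0.2052 0.0523] rect ((489.2164001464844, 205.4746856689453), (50.183921813964844, 13.89337158203125), 74.04290008544922) z [0.0493 0.0523 0.0565]
bar>48 77 mean [0.4895 0.2059 0.0525] rect ((489.3951110839844, 205.66221618652344), (49.72504425048828, 13.65281867980957), 74.04290008544922) z [0.0494 0.0523 0.0565]
green 473 mean [nan nan nan] rect ((543.8994750976562, 189.98989868164062), (63.51035690307617, 75.07711029052734), 72.61796569824219) z [nan nan nan]
orange 143 mean [ 0.5934 -0.2422  0.0393] rect ((610.130859375, -239.02389526367188), (94.28861999511719, 93.04928588867188), 84.27845764160156) z [0.0292 0.0398 0.0452]
press 3493 mean [ 0.5381 -0.2319  0.0323] rect ((534.720947265625, -234.20999145507812), (125.19729614257812, 298.7095031738281), 86.43802642822266) z [0.0112 0.0305 0.0584]
lamp 467 mean [ 0.6606 -0.2405  0.0576] rect ((661.3426513671875, -241.2247772216797), (106.66259002685547, 42.759586334228516), 86.32766723632812) z [0.0532 0.0574 0.0624]
rim 591 mean [0.5481 0.1985 0.0225] rect ((538.6427001953125, 194.69076538085938), (270.5465087890625, 340.2382507324219), 82.32717895507812) z [0.0186 0.0223 0.027 ]
```

View pics/crop1.png

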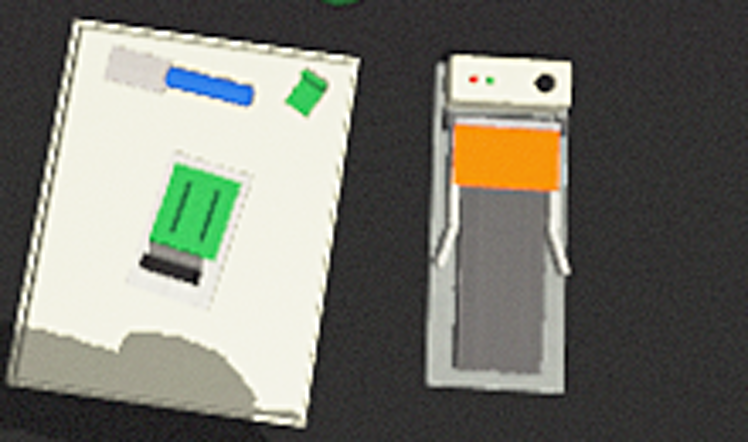

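The crop confirms it: the green carrier with the black bar is in the white tray, with the bar at top-view (197,242). The press's flap end faces away from the robot. Next I'll work out the tool yaw.

```bash
python3 - <<'E'
from h import *
from scipy.spatial.transform import Rotation as R
s=read_state(); M=R.from_quat(s['tcp_rot']).as_matrix(); print(M.round(3)); print('tool y yaw',np.arctan2(M[1,1],M[0,1]))
print('dest delta cm',(np.array([.4893,.2055,.30])-s['position'])*100)
E
```

```text
[[-0.     0.346  0.938]
 [-0.001  0.938 -0.346]
 [-1.    -0.001  0.   ]]
tool y yaw 1.2170289649942245
dest delta cm [ 27.27827397 -38.05976082 -10.39101918]
```

Call:
carry_out(
  moves=[
    [[2.1,-2.93,-0.4,0,0,-0.115,100],[2.1,-2.93,-0.4,0,0,-0.115,100],[2.1,-2.93,-0.4,0,0,-0.115,100],[2.1,-2.93,-0.4,0,0,-0.115,100],[2.1,-2.93,-0.4,0,0,-0.115,100],[2.1,-2.93,-0.4,0,0,-0.115,100],[2.1,-2.93,-0.4,0,0,-0.115,100],[2.1,-2.93,-0.4,0,0,-0.115,100]],
  ],
  newtons=25,
)

```text
t: 0.77
position: [0.3852, 0.3502, 0.3724]
tcp_rot: [0.422, 0.567, -0.422, 0.567]
force: [0.4, -0.3, -0.9]
finger_gap: 1.002
```

Call:
carry_out(
  moves=[
    [[2.1,-2.93,-0.4,0,0,-0.115,100],[2.1,-2.93,-0.4,0,0,-0.115,100],[2.1,-2.93,-0.4,0,0,-0.115,100],[2.1,-2.93,-0.4,0,0,-0.115,100],[2.1,-2.93,-0.4,0,0,-0.115,100],[0,0,-1.8,0,0,0,100],[0,0,-1.8,0,0,0,100],[0,0,0,0,0,0,100]],
  ],
)

```text
t: 1.43
position: [0.4887, 0.2044, 0.3137]
tcp_rot: [-0.563, -0.426, 0.567, -0.425]
force: [-0.9, 0.1, 0.5]
finger_gap: 0.998
```

```bash
cat > look.py <<'E'
import sys
from h import *
from scipy.spatial.transform import Rotation as R
n=sys.argv[1]
s=read_state(); c=get_calibration('wrist'); im,d=camera('wrist'); save(n+'.png',im); np.savez(n+'.npz',im=im,d=d,w=cloud(d,c))
M=R.from_quat(s['tcp_rot']).as_matrix(); print(s['t'],s['position'].round(4),'yaw',np.arctan2(M[1,1],M[0,1]).round(4),'x',M[:,0].round(4),'F',s['force'].round(2),s['finger_gap'],s['joint_positions'].round(2))
E
python3 look.py w1
```

```text
1.4333 [0.4887 0.2044 0.3137] yaw -0.2793 x [-0.0043 -0.0028 -1.    ] F [-0.9   0.1   0.48] 0.9981773391816627 [-0.82  0.37  0.42  1.95 -0.19  0.87 -0.58]
```

View pics/w1.png

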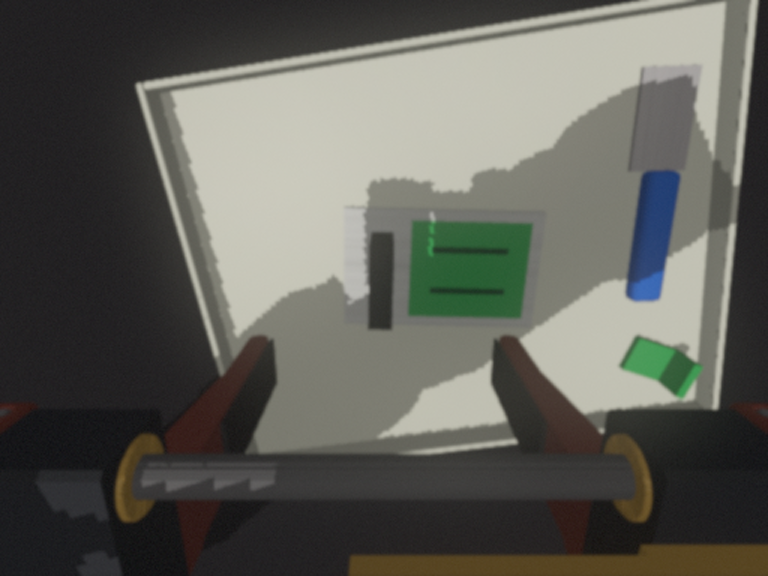

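The wrist view shows the black bar at about (381,280), the plate around it, and both fingers open on either side. I'll refine the measurement with this cloud.

```bash
python3 - <<'E'
from h import *
z=np.load('w1.npz'); im,w=z['im'],z['w']; v,u=np.mgrid[:384,:512]
h=cv2.cvtColor(im,cv2.COLOR_RGB2HSV)
def f(m,n):
    m=m&np.isfinite(w[...,2]); p=w[m]; print(n,m.sum(),p.mean(0).round(4),cv2.minAreaRect((p[:,:2]*1000).astype(np.float32)),np.percentile(p[:,2],[5,50,95]).round(4))
r=(u>225)&(u<365)&(v>130)&(v<222)
f(r&(w[...,2]>.047)&(w[...,2]<.06),'bar')
f(r&(h[...,0]>45)&(h[...,0]<80)&(h[...,1]>120)&(u>270)&(w[...,2]<.02),'green')
f(r&(w[...,2]>.0068)&(w[...,2]<.012),'plate')
E
```

```text
bar 921 [0.4877 0.2095 0.0535] ((487.40447998046875, 207.67352294921875), (50.47264862060547, 13.681166648864746), 73.48281860351562) [0.0523 0.0535 0.0547]
green 3827 [0.5439 0.1893 0.0102] ((542.537841796875, 190.78125), (62.28182601928711, 74.6302490234375), 72.99436950683594) [0.0091 0.0102 0.0114]
plate 8983 [0.5304 0.1974 0.01  ] ((529.2548217773438, 194.53231811523438), (80.59196472167969, 138.42137145996094), 72.6398696899414) [0.0087 0.01   0.0112]
```

Call:
carry_out(
  moves=[
    [[-0.05,0.2,-2.0,0,0,-0.01,100],[0,0,-2.5,0,0,0,100],[0,0,-2.5,0,0,0,100],[0,0,-2.0,0,0,0,100],[0,0,-1.2,0,0,0,100],[0,0,-0.6,0,0,0,100],[0,0,0,0,0,0,100],[0,0,0,0,0,0,100]],
  ],
)

```text
t: 2.15
position: [0.4894, 0.2077, 0.2095]
tcp_rot: [0.567, 0.423, -0.566, 0.423]
force: [0.6, -0.2, 0.2]
finger_gap: 1.001
```

```bash
python3 look.py w2
```

```text
2.15 [0.4894 0.2077 0.2095] yaw -0.2878 x [ 8.e-04  4.e-04 -1.e+00] F [ 0.58 -0.24  0.2 ] 1.000667726895729 [-0.76  0.53  0.35  2.01 -0.29  0.65 -0.51]
```

View pics/w2.png

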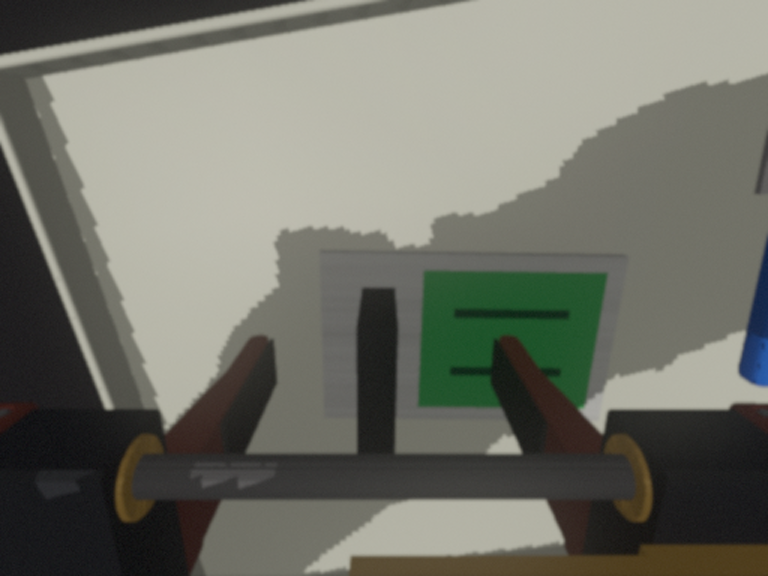

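The bar at (377,370) stands nearly central between the fingers, and the plate edges run parallel to the jaw axis. Next: descend the last 13 mm and grip.

Call:
carry_out(
  moves=[
    [[-0.1,0,-0.7,0,0,0,100],[0,0,-0.6,0,0,0,100],[0,0,0,0,0,0,60],[0,0,0,0,0,0,35],[0,0,0,0,0,0,20],[0,0,0,0,0,0,0],[0,0,0,0,0,0,0],[0,0,0,0,0,0,0]],
  ],
  newtons=25,
)

```text
t: 2.87
position: [0.4881, 0.2074, 0.1958]
tcp_rot: [0.567, 0.423, -0.566, 0.423]
force: [-0.4, -0.3, 0.5]
finger_gap: 0.585
```

Call:
carry_out(
  moves=[
    [[0,0,0,0,0,0,0],[0,0,0,0,0,0,0],[0,0,0,0,0,0,0],[0,0,0,0,0,0,0]],
  ],
)

```text
t: 3.2
position: [0.4881, 0.2074, 0.1957]
tcp_rot: [0.567, 0.423, -0.567, 0.423]
force: [-0.2, -0.1, 0.1]
finger_gap: 0.283
```

Call:
carry_out(
  moves=[
    [[0,0,0,0,0,0,0],[0,0,0,0,0,0,0],[0,0,0,0,0,0,0],[0,0,0,0,0,0,0],[0,0,0,0,0,0,0]],
  ],
)

```text
t: 3.62
position: [0.4879, 0.2074, 0.1957]
tcp_rot: [-0.566, -0.423, 0.567, -0.423]
force: [-1.8, -0.7, 1.2]
finger_gap: 0.16
```

Call:
carry_out(
  moves=[
    [[0,0,0.5,0,0,0,0],[0,0,1,0,0,0,0],[0,0,2,0,0,0,0],[0,0,2,0,0,0,0],[0,0,2,0,0,0,0],[0,0,1.5,0,0,0,0],[0,0,0,0,0,0,0],[0,0,0,0,0,0,0]],
  ],
)

```text
t: 4.28
position: [0.4882, 0.2075, 0.2866]
tcp_rot: [0.567, 0.423, -0.566, 0.423]
force: [0.4, 1.0, -2.4]
finger_gap: 0.155
```

```bash
python3 look.py w3
```

```text
4.2833 [0.4882 0.2075 0.2866] yaw -0.2879 x [ 0.0018  0.0014 -1.    ] F [ 0.4   0.95 -2.43] 0.1546515916044147 [-0.82  0.41  0.41  1.97 -0.22  0.8  -0.57]
```

View pics/w3.png

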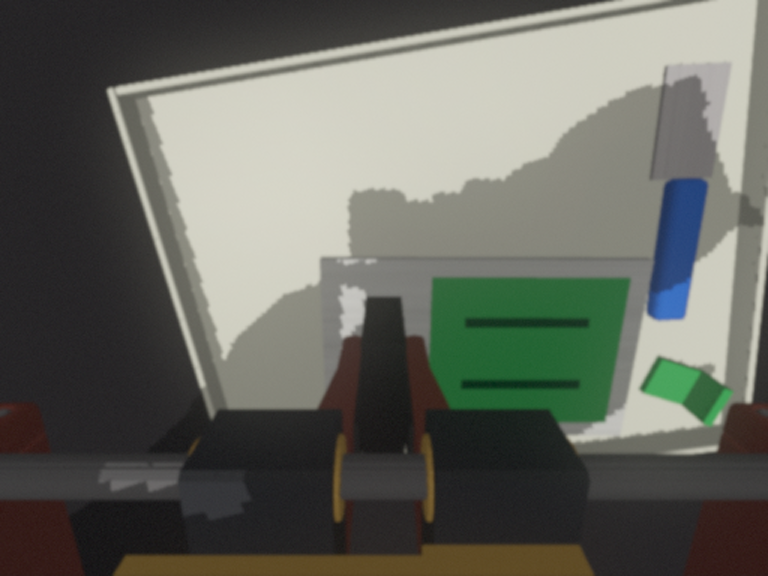

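The lifted carrier is held at the bar (384,370), with the green print level and ahead. Next I'll measure its pose in the hand.

```bash
cat > hand.py <<'E'
import sys
from h import *
from scipy.spatial.transform import Rotation as R
def hand(name,s):
    z=np.load(name+'.npz'); im,w=z['im'],z['w']
    M=R.from_quat(s['tcp_rot']).as_matrix()
    yw=np.arctan2(M[1,1],M[0,1]); c,sn=np.cos(yw),np.sin(yw)
    q=w-s['position']; a=np.stack([c*q[...,0]+sn*q[...,1],-sn*q[...,0]+c*q[...,1],q[...,2]],-1)  # fwd,left,up rel TCP, yaw-aligned
    return im,a
E
python3 - <<'E'
from hand import *
s=read_state(); im,a=hand('w3',s); h=cv2.cvtColor(im,cv2.COLOR_RGB2HSV)
v,u=np.mgrid[:384,:512]
r=(u>215)&(u<432)&(v>168)&(v<292)
g=r&(h[...,0]>45)&(h[...,0]<80)&(h[...,1]>120)&(u>283)
p=a[g]; p=p[np.isfinite(p[:,2])]; zm=np.median(p[:,2]); p=p[abs(p[:,2]-zm)<.006]
A=np.c_[p[:,:2],np.ones(len(p))]; co=np.linalg.lstsq(A,p[:,2],rcond=None)[0]; print('green plane',co,'z',zm)
print(cv2.minAreaRect((p[:,:2]*1000).astype(np.float32)))
m=r&(abs(a[...,2]-zm)<.006)
P=a[m]; print('plate',len(P),cv2.minAreaRect((P[:,:2]*1000).astype(np.float32)),P.min(0),P.max(0))
# edges: left edge per fwd bin, lead edge per left bin
for f in np.arange(-.02,.11,.015):
    k=abs(P[:,0]-f)<.004; 
    if k.sum()>10: print('f',f.round(3),'left max',np.percentile(P[k,1],99.5).round(4),'min',np.percentile(P[k,1],.5).round(4))
for l in np.arange(-.04,.045,.01):
    k=abs(P[:,1]-l)<.004
    if k.sum()>10: print('l',l.round(3),'lead max',np.percentile(P[k,0],99.5).round(4),'min',np.percentile(P[k,0],.5).round(4))
E
```

```text
green plane [ 0.00133899  0.00235213 -0.18447755] z -0.18438858713830508
((58.53696823120117, 1.0740394592285156), (64.4747314453125, 77.0382308959961), 89.69747161865234)
plate 18108 ((40.84911346435547, 0.62823486328125), (81.1710205078125, 130.4988555908203), 89.64418029785156) [-0.02447451 -0.04031016 -0.18999153] [ 0.10620167  0.04131943 -0.17844105]
f -0.02 left max 0.041 min -0.0141
f -0.005 left max 0.041 min 0.0101
f 0.01 left max 0.0409 min 0.0092
f 0.025 left max 0.0408 min -0.021
f 0.04 left max 0.0408 min -0.025
f 0.055 left max 0.0408 min -0.0252
f 0.07 left max 0.0408 min -0.0252
f 0.085 left max 0.0407 min -0.0392
f 0.1 left max 0.0406 min -0.0389
l -0.04 lead max 0.1054 min 0.0804
l -0.03 lead max 0.1054 min 0.0738
l -0.02 lead max 0.105 min 0.0266
l -0.01 lead max 0.1051 min -0.0241
l 0.0 lead max 0.105 min -0.0238
l 0.01 lead max 0.1054 min -0.0232
l 0.02 lead max 0.1051 min -0.0228
l 0.03 lead max 0.1045 min -0.0222
l 0.04 lead max 0.1033 min -0.0223
```

Call:
carry_out(
  moves=[
    [[-0.64,-2.7,0,0,0,0.0143,0],[-0.64,-2.7,0,0,0,0.0143,0],[-0.64,-2.7,0,0,0,0.0143,0],[-0.64,-2.7,0,0,0,0.0143,0],[-0.64,-2.7,0,0,0,0.0143,0],[-0.64,-2.7,0,0,0,0.0143,0],[-0.64,-2.7,0,0,0,0.0143,0],[-0.64,-2.7,0,0,0,0.0143,0]],
  ],
)

```text
t: 5.0
position: [0.4358, -0.0098, 0.2847]
tcp_rot: [-0.541, -0.455, 0.542, -0.455]
force: [-0.0, -0.5, -1.9]
finger_gap: 0.156
```

Call:
carry_out(
  moves=[
    [[-0.64,-2.7,0,0,0,0.0143,0],[-0.64,-2.7,0,0,0,0.0143,0],[-0.64,-2.7,0,0,0,0.0143,0],[-0.64,-2.7,0,0,0,0.0143,0],[-0.64,-2.7,0,0,0,0.0143,0],[-0.64,-2.7,0,0,0,0.0143,0],[-0.64,-2.7,0,0,0,0.0143,0],[-0.64,-2.7,0,0,0,0.0143,0]],
  ],
)

```text
t: 5.67
position: [0.3847, -0.2256, 0.2847]
tcp_rot: [-0.514, -0.486, 0.515, -0.485]
force: [0.8, 0.1, -2.9]
finger_gap: 0.161
```

Call:
carry_out(
  moves=[
    [[0,0,0,0,0,0,0],[0,0,0,0,0,0,0],[0,0,0,0,0,0,0]],
  ],
)

```text
t: 5.92
position: [0.3854, -0.2241, 0.2848]
tcp_rot: [-0.514, -0.485, 0.515, -0.484]
force: [-0.4, 0.7, -2.1]
finger_gap: 0.157
```

```bash
python3 look.py w4
```

```text
5.9167 [ 0.3854 -0.2241  0.2848] yaw -0.0598 x [-1.8e-03  7.0e-04 -1.0e+00] F [-0.36  0.68 -2.14] 0.15714758727777173 [-0.02  0.29  0.53  2.17 -0.21  0.73  0.58]
```

View pics/w4.png

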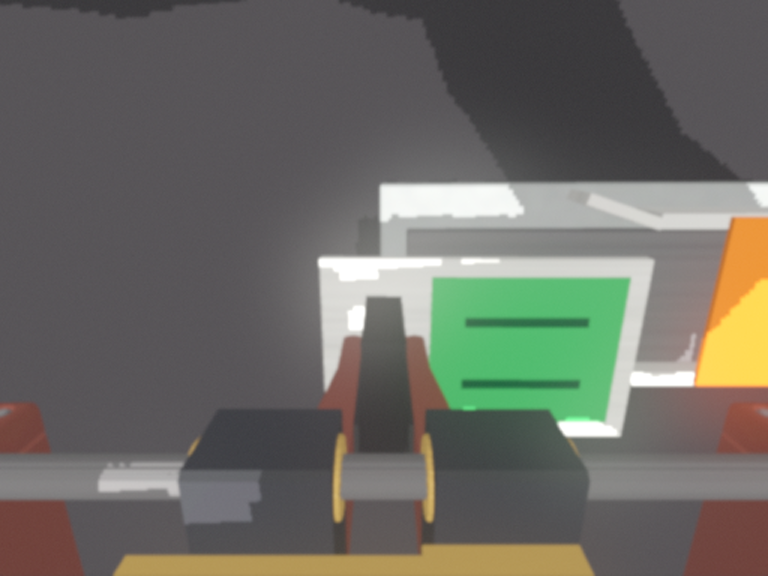

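The view shows the flap from (733,217) to (695,385), the left rail from (575,195) via (660,222) onwards, the right rail at (660,375), and the carrier edges. Next I'll measure in the hand frame.

```bash
python3 - <<'E'
from hand import *
s=read_state(); im,a=hand('w4',s); h=cv2.cvtColor(im,cv2.COLOR_RGB2HSV)
v,u=np.mgrid[:384,:512]; zt=s['position'][2]
Z=a[...,2]+zt
O=(h[...,0]<22)&(h[...,1]>120)&(u>455)&(v<262)
P=a[O]; ok=np.isfinite(P[:,2]); P=P[ok]; print('flap z',np.percentile(P[:,2]+zt,[5,50,95]))
print('left ext',P[:,1].min(),P[:,1].max())
L=[];F=[]
for l in np.arange(-.045,.04,.006):
    k=abs(P[:,1]-l)<.003
    if k.sum()>8: L.append(l);F.append(np.percentile(P[k,0],2))
print('flap front',np.polyfit(L,F,1),np.round(F,4))
zz=Z[::1]
for f in np.arange(.06,.21,.01):
    col=(abs(a[...,0]-f)<.003)
    bed=col&(abs(Z-.030)<.004); 
    rail=col&(abs(Z-.039)<.0035)&~O
    def rg(m): 
        q=a[m][:,1]; return (m.sum(), np.percentile(q,[1,99]).round(4) if len(q)>3 else None)
    print(f.round(3),'rail L',rg(rail&(a[...,1]>.02)),'R',rg(rail&(a[...,1]<-.02)))
# base edge left (y=+62.5)
base=(Z>.003)&(Z<.034)&(a[...,1]>.02)
for f in np.arange(-.0,.2,.02):
    q=a[base&(abs(a[...,0]-f)<.004)][:,1]
    if len(q)>5: print('base',f.round(2),np.percentile(q,[99,99.8]).round(4))
E
```

```text
flap z [0.03870154 0.04155171 0.04266881]
left ext -0.07442299125846011 0.04754464111646266
flap front [0.00392376 0.176746  ] [0.1765 0.1767 0.1767 0.1764 0.1769 0.1763 0.1768 0.1766 0.177  0.177
 0.177  0.1768 0.1769 0.177  0.1765]
0.06 rail L (np.int64(0), None) R (np.int64(0), None)
0.07 rail L (np.int64(0), None) R (np.int64(0), None)
0.08 rail L (np.int64(0), None) R (np.int64(0), None)
0.09 rail L (np.int64(0), None) R (np.int64(0), None)
0.1 rail L (np.int64(9), array([0.0536, 0.0568])) R (np.int64(0), None)
0.11 rail L (np.int64(72), array([0.0504, 0.0575])) R (np.int64(0), None)
0.12 rail L (np.int64(65), array([0.0473, 0.0541])) R (np.int64(0), None)
0.13 rail L (np.int64(64), array([0.0439, 0.0513])) R (np.int64(0), None)
0.14 rail L (np.int64(66), array([0.041 , 0.0484])) R (np.int64(12), array([-0.0499, -0.0422]))
0.15 rail L (np.int64(88), array([0.0413, 0.0488])) R (np.int64(71), array([-0.0499, -0.042 ]))
0.16 rail L (np.int64(79), array([0.0413, 0.0487])) R (np.int64(67), array([-0.0496, -0.0418]))
0.17 rail L (np.int64(81), array([0.0412, 0.0488])) R (np.int64(67), array([-0.0495, -0.0417]))
0.18 rail L (np.int64(36), array([0.0407, 0.0489])) R (np.int64(185), array([-0.0486, -0.0207]))
0.19 rail L (np.int64(25), array([0.0475, 0.0489])) R (np.int64(185), array([-0.0469, -0.0205]))
0.2 rail L (np.int64(0), None) R (np.int64(197), array([-0.0471, -0.0203]))
base -0.0 [0.0613 0.0701]
base 0.02 [0.0615 0.0636]
base 0.04 [0.0615 0.1037]
base 0.06 [0.0615 0.0616]
base 0.08 [0.0616 0.1056]
base 0.1 [0.0616 0.0617]
base 0.12 [0.0616 0.0732]
base 0.14 [0.0617 0.0716]
base 0.16 [0.0617 0.0739]
base 0.18 [0.0617 0.1163]
```

Call:
carry_out(
  moves=[
    [[0,-0.1,-1.0,0,0,0.004,0],[0,0,-1.5,0,0,0,0],[0,0,-1.5,0,0,0,0],[0,0,-1.0,0,0,0,0],[0,0,-0.6,0,0,0,0],[0,0,-0.3,0,0,0,0],[0,0,0,0,0,0,0],[0,0,0,0,0,0,0]],
  ],
)

```text
t: 6.63
position: [0.3858, -0.2257, 0.2268]
tcp_rot: [0.514, 0.486, -0.514, 0.486]
force: [1.1, 0.2, -2.7]
finger_gap: 0.159
```

```bash
python3 look.py w5; cat > m.py <<'E'
import sys
from hand import *
n=sys.argv[1]
s=read_state(); im,a=hand(n,s); h=cv2.cvtColor(im,cv2.COLOR_RGB2HSV)
v,u=np.mgrid[:384,:512]; zt=s['position'][2]; Z=a[...,2]+zt
G=(h[...,0]>45)&(h[...,0]<80)&(h[...,1]>120)&(abs(a[...,2]+.185)<.006)&(u>280)
print('green z rel/abs',np.nanmedian(a[G][:,2]),np.nanmedian(Z[G]))
O=(h[...,0]<22)&(h[...,1]>120)&(a[...,0]>.08)&(abs(Z-.041)<.006)&(abs(a[...,1])<.06)
P=a[O]
if len(P)>30:
    print('flap z',np.percentile(P[:,2]+zt,[5,50,95]))
    L=[];F=[]
    for l in np.arange(-.045,.048,.006):
        k=abs(P[:,1]-l)<.003
        if k.sum()>8: L.append(l);F.append(np.percentile(P[k,0],2))
    print('flap front',np.polyfit(L,F,1),np.round(F,4))
gray=h[...,1]<90
for f in np.arange(-.02,.22,.01):
    col=(abs(a[...,0]-f)<.003)
    pl=col&(abs(a[...,2]+.185)<.004)&(abs(a[...,1])<.06)
    rail=col&(abs(Z-.039)<.0035)&gray&(abs(a[...,1])>.038)
    def rg(m): 
        q=a[m][:,1]; return (int(m.sum()), np.percentile(q,[1,99]).round(4) if len(q)>3 else None)
    print(f.round(3),'plate',rg(pl),'railL',rg(rail&(a[...,1]>.02)&(a[...,1]<.07)),'R',rg(rail&(a[...,1]<-.02)&(a[...,1]>-.07)))
E
python3 m.py w5
```

```text
6.6333 [ 0.3858 -0.2257  0.2268] yaw -0.055 x [ 2.e-04 -1.e-04 -1.e+00] F [ 1.09  0.24 -2.75] 0.15872426435592327 [ 0.04  0.4   0.46  2.21 -0.32  0.59  0.68]
green z rel/abs -0.18559827010993415 0.04144248207078052
-0.02 plate (713, array([-0.01  ,  0.0404])) railL (64, array([0.038 , 0.0407])) R (0, None)
-0.01 plate (466, array([0.0087, 0.0406])) railL (62, array([0.0381, 0.0407])) R (0, None)
0.0 plate (287, array([0.0252, 0.0405])) railL (61, array([0.038 , 0.0407])) R (0, None)
0.01 plate (484, array([0.0089, 0.0404])) railL (61, array([0.0381, 0.0406])) R (0, None)
0.02 plate (740, array([-0.0101,  0.0404])) railL (61, array([0.038 , 0.0406])) R (0, None)
0.03 plate (971, array([-0.0246,  0.0403])) railL (55, array([0.0381, 0.0405])) R (0, None)
0.04 plate (976, array([-0.025 ,  0.0403])) railL (56, array([0.038 , 0.0406])) R (0, None)
0.05 plate (980, array([-0.0253,  0.0403])) railL (58, array([0.038 , 0.0405])) R (0, None)
0.06 plate (983, array([-0.0249,  0.0402])) railL (53, array([0.038 , 0.0405])) R (0, None)
0.07 plate (984, array([-0.025,  0.04 ])) railL (56, array([0.
[... 539 characters left out ...]
20, array([0.0488, 0.0558])) R (71, array([-0.0511, -0.046 ]))
0.13 plate (168, array([-0.0502,  0.0523])) railL (113, array([0.0452, 0.0523])) R (103, array([-0.0502, -0.0427]))
0.14 plate (162, array([-0.048 ,  0.0496])) railL (125, array([0.0422, 0.05  ])) R (109, array([-0.0483, -0.0397]))
0.15 plate (94, array([-0.0487,  0.0494])) railL (56, array([0.0427, 0.0504])) R (89, array([-0.0487, -0.04  ]))
0.16 plate (0, None) railL (0, None) R (0, None)
0.17 plate (0, None) railL (0, None) R (0, None)
0.18 plate (0, None) railL (0, None) R (0, None)
0.19 plate (0, None) railL (0, None) R (0, None)
0.2 plate (0, None) railL (0, None) R (0, None)
0.21 plate (0, None) railL (0, None) R (0, None)
```

View pics/w5.png

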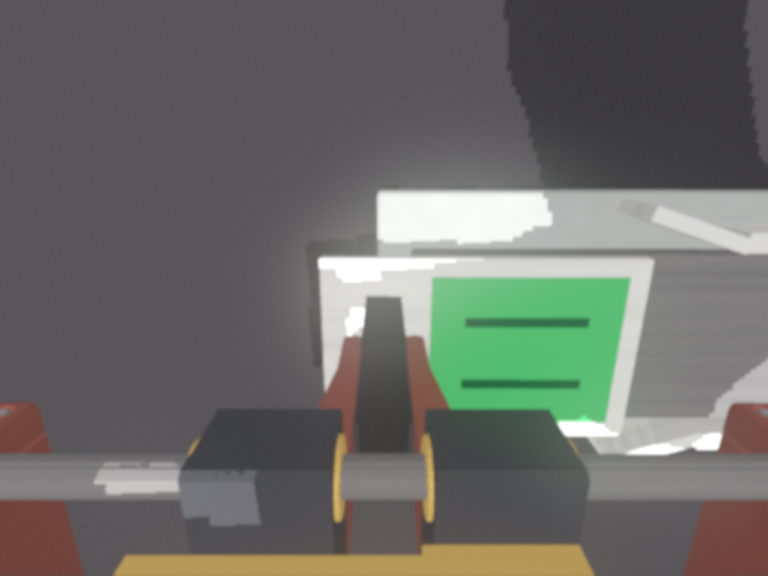

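Call:
carry_out(
  moves=[
    [[0,0.06,-0.25,0,0,-0.002,0],[0,0,-0.15,0,0,0,0],[0.5,-0.03,0,0,0,0,0],[1.0,-0.06,0,0,0,0,0],[1.0,-0.06,0,0,0,0,0],[0.5,-0.03,0,0,0,0,0],[0,0,0,0,0,0,0],[0,0,0,0,0,0,0]],
  ],
)

```text
t: 7.35
position: [0.416, -0.2268, 0.2225]
tcp_rot: [-0.514, -0.486, 0.514, -0.486]
force: [-0.3, -0.9, -2.7]
finger_gap: 0.156
```

```bash
python3 look.py w6; python3 m.py w6
```

```text
7.35 [ 0.416  -0.2268  0.2225] yaw -0.0566 x [-3.e-04 -2.e-04 -1.e+00] F [-0.28 -0.89 -2.67] 0.15574562225791502 [ 0.04  0.44  0.45  2.15 -0.33  0.61  0.66]
green z rel/abs -0.18537083762864556 0.03710215566294914
flap z [0.03884312 0.04138624 0.04245669]
flap front [-0.00261721  0.14652533] [0.1466 0.1465 0.1466 0.1465 0.1466 0.1465 0.1463 0.1466 0.1466 0.1465
 0.1463]
-0.02 plate (740, array([-0.0114,  0.0405])) railL (42, array([0.0381, 0.0407])) R (0, None)
-0.01 plate (499, array([0.0088, 0.0405])) railL (39, array([0.0381, 0.0405])) R (0, None)
0.0 plate (308, array([0.0252, 0.0406])) railL (43, array([0.0383, 0.0407])) R (0, None)
0.01 plate (471, array([0.009 , 0.0404])) railL (43, array([0.0381, 0.0408])) R (0, None)
0.02 plate (722, array([-0.0096,  0.0404])) railL (39, array([0.038 , 0.0405])) R (0, None)
0.03 plate (975, array([-0.0247,  0.0404])) railL (41, array([0.038 , 0.0406])) R (0, None)
0.04 plate (984, array([-0.0251,  0.0403])) railL (40, array([0.0381, 0.0405])) R (0, None)
0.05 plate (990, array([-0.0253,  0.0403])) railL (39, array([0.038 , 0.0406])) R (0, No
[... 706 characters left out ...]
, array([0.0419, 0.05  ])) R (103, array([-0.0479, -0.0404]))
0.13 plate (287, array([-0.0479,  0.05  ])) railL (155, array([0.0421, 0.05  ])) R (107, array([-0.0482, -0.0404]))
0.14 plate (289, array([-0.048,  0.05 ])) railL (156, array([0.042 , 0.0499])) R (104, array([-0.048 , -0.0403]))
0.15 plate (507, array([-0.0445,  0.0374])) railL (1, None) R (19, array([-0.0474, -0.0403]))
0.16 plate (32, array([-0.0204, -0.0093])) railL (0, None) R (0, None)
0.17 plate (0, None) railL (0, None) R (0, None)
0.18 plate (0, None) railL (0, None) R (0, None)
0.19 plate (0, None) railL (0, None) R (0, None)
0.2 plate (0, None) railL (0, None) R (0, None)
0.21 plate (0, None) railL (0, None) R (0, None)
```

View pics/w6.png

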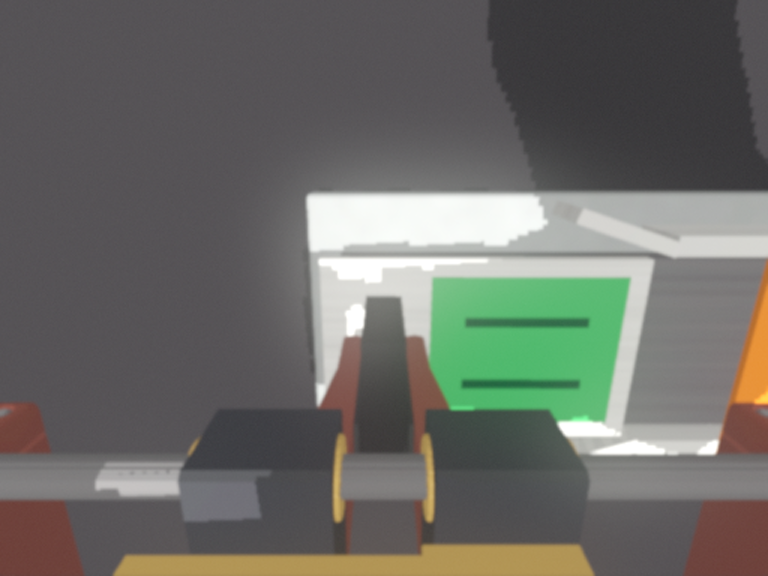

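The rail centre sits 0.3 mm left of the plate centre, the yaw agrees, and the plate top is about 1.5 mm below the flap's underside. I'll make small corrections and enter.

Call:
carry_out(
  moves=[
    [[0,0.03,-0.06,0,0,0.002,0],[0.8,-0.045,0,0,0,0,0],[0.8,-0.045,0,0,0,0,0],[0.8,-0.045,0,0,0,0,0],[0.8,-0.045,0,0,0,0,0],[0.6,-0.034,0,0,0,0,0],[0,0,0,0,0,0,0],[0,0,0,0,0,0,0]],
  ],
)

```text
t: 8.07
position: [0.4539, -0.2286, 0.2219]
tcp_rot: [-0.513, -0.486, 0.514, -0.486]
force: [-0.7, 0.1, -1.9]
finger_gap: 0.162
```

```bash
python3 look.py w7; python3 m.py w7
```

```text
8.0667 [ 0.4539 -0.2286  0.2219] yaw -0.0546 x [-3.e-04 -1.e-04 -1.e+00] F [-0.69  0.15 -1.9 ] 0.16211196590370097 [ 0.02  0.49  0.45  2.07 -0.34  0.65  0.64]
green z rel/abs -0.1854159519926355 0.0364413915951403
flap z [0.04045661 0.04160293 0.04257151]
flap front [0.00145254 0.10909802] [0.109  0.1092 0.1089 0.109  0.109  0.1092 0.109  0.1092 0.1091 0.1092
 0.1091 0.1093 0.1089 0.1092 0.1091 0.1092]
-0.02 plate (745, array([-0.0109,  0.0404])) railL (34, array([0.0381, 0.0405])) R (0, None)
-0.01 plate (499, array([0.0089, 0.0404])) railL (32, array([0.038 , 0.0406])) R (0, None)
0.0 plate (303, array([0.0251, 0.0406])) railL (36, array([0.038 , 0.0409])) R (0, None)
0.01 plate (473, array([0.0087, 0.0405])) railL (24, array([0.0385, 0.0407])) R (0, None)
0.02 plate (720, array([-0.0096,  0.0404])) railL (34, array([0.038 , 0.0407])) R (0, None)
0.03 plate (971, array([-0.0247,  0.0404])) railL (30, array([0.038 , 0.0406])) R (0, None)
0.04 plate (1110, array([-0.0249,  0.0586])) railL (160, array([0.0382, 0.0594])) R (0, None)
0.05 plate (1115, array([-0.0249,  0.055 ])) railL (1
[... 652 characters left out ...]
6])) R (47, array([-0.0474, -0.0399]))
0.12 plate (220, array([-0.044 ,  0.0496])) railL (43, array([0.0479, 0.0496])) R (0, None)
0.13 plate (176, array([-0.0434,  0.0495])) railL (37, array([0.048 , 0.0496])) R (0, None)
0.14 plate (180, array([-0.0432,  0.0495])) railL (39, array([0.0479, 0.0495])) R (0, None)
0.15 plate (48, array([-0.0177,  0.0405])) railL (0, None) R (0, None)
0.16 plate (10, array([-0.0199, -0.0066])) railL (0, None) R (0, None)
0.17 plate (0, None) railL (0, None) R (0, None)
0.18 plate (0, None) railL (0, None) R (0, None)
0.19 plate (0, None) railL (0, None) R (0, None)
0.2 plate (0, None) railL (0, None) R (0, None)
0.21 plate (0, None) railL (0, None) R (0, None)
```

View pics/w7.png

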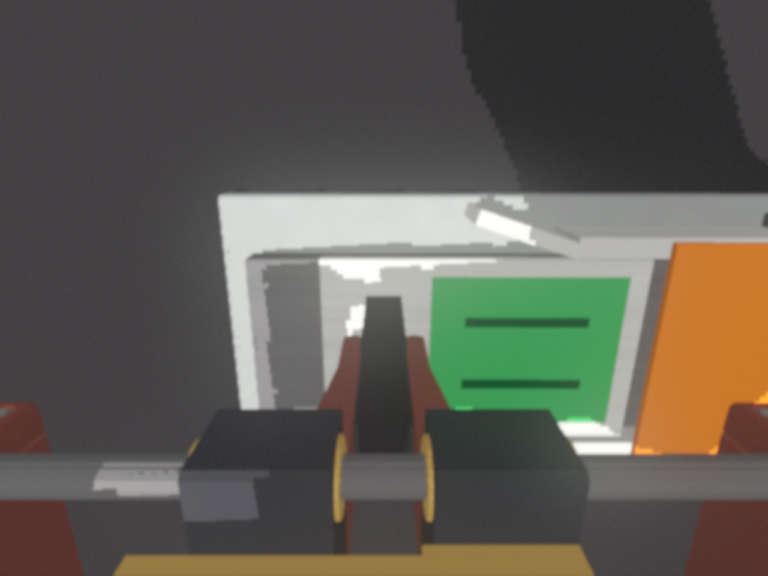

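The lead edge is about 4 mm before the flap edge and below it, centred between the rails. I'll continue in.

Call:
carry_out(
  moves=[
    [[0.5,-0.01,0,0,0,0,0],[0.5,-0.028,0,0,0,0,0],[0.5,-0.028,0,0,0,0,0],[0.5,-0.028,0,0,0,0,0],[0.6,-0.034,0,0,0,0,0],[0.6,-0.034,0,0,0,0,0],[0.5,-0.028,0,0,0,0,0],[0,0,0,0,0,0,0]],
  ],
)

```text
t: 8.78
position: [0.4919, -0.2305, 0.2221]
tcp_rot: [0.514, 0.486, -0.513, 0.487]
force: [-0.0, -0.3, -1.6]
finger_gap: 0.157
```

```bash
python3 look.py w8; python3 m.py w8|head -20; python3 -c "
from h import *
im,d=camera('scene'); save('s8.png',im[150:240,160:250],6)"
```

```text
8.7833 [ 0.4919 -0.2305  0.2221] yaw -0.0544 x [ 9.e-04 -4.e-04 -1.e+00] F [-0.04 -0.33 -1.64] 0.15689757216979314 [ 0.01  0.54  0.44  1.98 -0.35  0.69  0.62]
green z rel/abs -0.18528501578183482 0.03666758722066857
flap z [0.04066063 0.04161809 0.04257873]
flap front [-0.0227687   0.08134832] [0.0855 0.0823 0.0811 0.0811 0.0809 0.0811 0.081  0.0809 0.0811 0.0812
 0.0812 0.0807 0.081  0.081  0.0806 0.0809]
-0.02 plate (755, array([-0.0115,  0.0404])) railL (36, array([0.038 , 0.0405])) R (0, None)
-0.01 plate (511, array([0.0087, 0.0406])) railL (45, array([0.0381, 0.0407])) R (0, None)
0.0 plate (413, array([0.0252, 0.0594])) railL (151, array([0.038 , 0.0595])) R (0, None)
0.01 plate (581, array([0.0089, 0.0565])) railL (164, array([0.0381, 0.0566])) R (0, None)
0.02 plate (819, array([-0.008 ,  0.0529])) railL (154, array([0.038 , 0.0532])) R (0, None)
0.03 plate (1096, array([-0.0245,  0.0492])) railL (164, array([0.0382, 0.0499])) R (0, None)
0.04 plate (1145, array([-0.0251,  0.0492])) railL (198, array([0.0382, 0.0493])) R (0, None)
0.05 plate (1152, array([-0.0252,  0.0493])) railL (193, array([0.0381, 0.0493])) R (0, None)
0.06 plate (1135, array([-0.0249,  0.0492])) railL (198, array([0.0381, 0.0493])) R (0, None)
0.07 plate (1245, array([-0.0249,  0.0492])) railL (170, array([0.0383, 0.0494])) R (0, None)
0.08 plate (236, array([-0.0352,  0.0494])) railL (40, array([0.0479, 0.0494])) R (0, None)
0.09 plate (212, array([-0.0442,  0.0493])) railL (39, array([0.0479, 0.0493])) R (0, None)
0.1 plate (223, array([-0.0415,  0.0493])) railL (37, array([0.0479, 0.0494])) R (0, None)
0.11 plate (245, array([-0.0446,  0.0493])) railL (36, array([0.0478, 0.0493])) R (0, None)
0.12 plate (202, array([-0.045 ,  0.0492])) railL (24, array([0.048 , 0.0493])) R (0, None)
0.13 plate (78, array([-0.0409,  0.0553])) railL (105, array([0.0386, 0.0552])) R (11, array([-0.0446, -0.0381]))
```

View pics/w8.png

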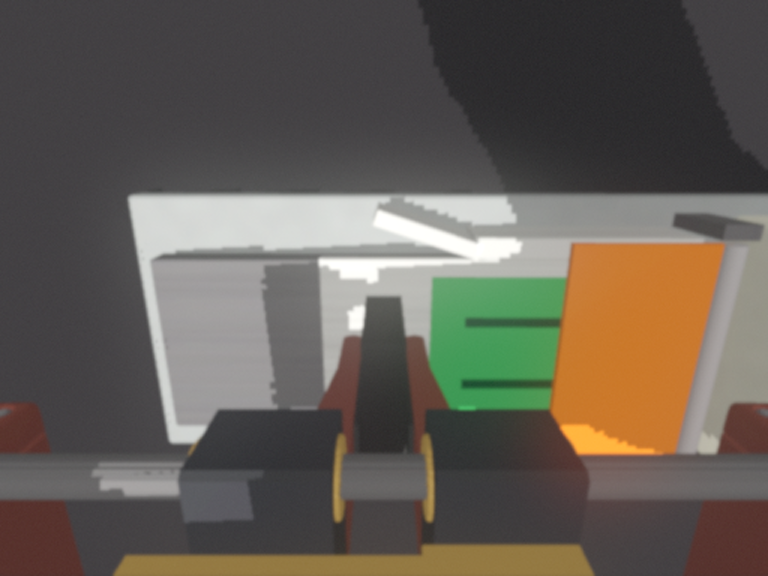

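View pics/s8.png

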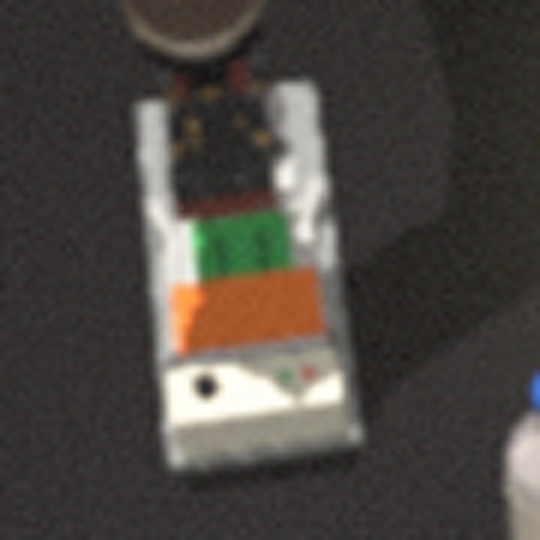

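The flap lies down over the green print (front edge about x=565 px) and its top reads 41.6 mm, so it hasn't lifted. The lead edge is about 7 mm short of the stop. I'll finish the slide gently.

Call:
carry_out(
  moves=[
    [[0.3,-0.017,0,0,0,0,0],[0.2,-0.011,0,0,0,0,0],[0.1,-0.006,0,0,0,0,0],[0,0,0,0,0,0,0],[0,0,0,0,0,0,0]],
  ],
)

```text
t: 9.3
position: [0.4966, -0.2309, 0.2221]
tcp_rot: [0.514, 0.486, -0.514, 0.486]
force: [0.1, -0.7, -1.9]
finger_gap: 0.157
```

Call:
carry_out(
  moves=[
    [[0.1,-0.005,0,0,0,0,0],[0,0,0,0,0,0,0]],
  ],
)

```text
t: 9.47
position: [0.4977, -0.231, 0.2221]
tcp_rot: [0.514, 0.486, -0.514, 0.486]
force: [-0.8, -0.7, -3.3]
finger_gap: 0.158
```

Call:
carry_out(
  moves=[
    [[0.05,-0.003,0,0,0,0,0],[0,0,0,0,0,0,0]],
  ],
)

```text
t: 9.63
position: [0.4982, -0.231, 0.2221]
tcp_rot: [0.514, 0.486, -0.514, 0.486]
force: [-0.3, 0.7, -2.3]
finger_gap: 0.16
```

Call:
carry_out(
  moves=[
    [[0.06,-0.003,0,0,0,0,0],[0,0,0,0,0,0,0],[0,0,0,0,0,0,0]],
  ],
)

```text
t: 9.88
position: [0.4988, -0.231, 0.2221]
tcp_rot: [0.514, 0.486, -0.514, 0.486]
force: [-0.1, -0.5, -2.2]
finger_gap: 0.159
```

Call:
carry_out(
  moves=[
    [[0.06,-0.003,0,0,0,0,0],[0,0,0,0,0,0,0],[0,0,0,0,0,0,0]],
  ],
)

```text
t: 10.13
position: [0.499, -0.2311, 0.2219]
tcp_rot: [-0.513, -0.486, 0.514, -0.486]
force: [-2.1, -0.6, -1.0]
finger_gap: 0.161
```

Fx jumped to -2.1 N and the advance stopped, so the carrier is against the back stop. I'll ease off 0.3 mm and press down slowly.

Call:
carry_out(
  moves=[
    [[-0.03,0,0,0,0,0,0],[0,0,-0.05,0,0,0,0],[0,0,-0.05,0,0,0,0],[0,0,-0.05,0,0,0,0],[0,0,0,0,0,0,0],[0,0,0,0,0,0,0]],
  ],
)

```text
t: 10.63
position: [0.4989, -0.231, 0.2207]
tcp_rot: [-0.514, -0.486, 0.514, -0.486]
force: [-5.0, 1.4, 4.0]
finger_gap: 0.158
```

Call:
carry_out(
  moves=[
    [[0,0,-0.05,0,0,0,0],[0,0,-0.05,0,0,0,0],[0,0,-0.05,0,0,0,0],[0,0,0,0,0,0,0],[0,0,0,0,0,0,0]],
  ],
)

```text
t: 11.05
position: [0.4989, -0.2311, 0.2192]
tcp_rot: [-0.514, -0.486, 0.514, -0.486]
force: [-5.2, 1.5, 4.8]
finger_gap: 0.159
```

Call:
carry_out(
  moves=[
    [[0,0,-0.05,0,0,0,0],[0,0,-0.05,0,0,0,0],[0,0,-0.05,0,0,0,0],[0,0,0,0,0,0,0],[0,0,0,0,0,0,0]],
  ],
)

```text
t: 11.47
position: [0.4989, -0.2311, 0.2178]
tcp_rot: [0.514, 0.486, -0.514, 0.486]
force: [-5.1, 1.7, 5.9]
finger_gap: 0.158
```

```bash
python3 look.py w9; python3 m.py w9|head -16
```

```text
11.4667 [ 0.4989 -0.2311  0.2178] yaw -0.0554 x [-1.e-04  3.e-04 -1.e+00] F [-5.15  1.66  5.9 ] 0.15824207338749757 [ 0.02  0.55  0.44  1.97 -0.35  0.7   0.62]
green z rel/abs -0.1854420524403499 0.03235805050596827
flap z [0.04064619 0.04159956 0.04255987]
flap front [-0.00201208  0.08087013] [0.0815 0.0807 0.081  0.081  0.0805 0.0808 0.0809 0.0808 0.0807 0.0807
 0.0808 0.081  0.0808 0.0809 0.081 ]
-0.02 plate (711, array([-0.0097,  0.0404])) railL (0, None) R (0, None)
-0.01 plate (466, array([0.0088, 0.0595])) railL (65, array([0.0534, 0.0598])) R (0, None)
0.0 plate (308, array([0.0251, 0.0576])) railL (136, array([0.05  , 0.0574])) R (0, None)
0.01 plate (509, array([0.0089, 0.054 ])) railL (137, array([0.0467, 0.0542])) R (0, None)
0.02 plate (756, array([-0.0099,  0.0505])) railL (134, array([0.0436, 0.0511])) R (0, None)
0.03 plate (995, array([-0.0245,  0.0495])) railL (158, array([0.0413, 0.0496])) R (0, None)
0.04 plate (985, array([-0.025 ,  0.0494])) railL (167, array([0.0414, 0.0495])) R (0, None)
0.05 plate (990, array([-0.0251,  0.0495])) railL (163, array([0.0414, 0.0496])) R (0, None)
0.06 plate (984, array([-0.025 ,  0.0494])) railL (167, array([0.0414, 0.0495])) R (0, None)
0.07 plate (28, array([0.0491, 0.0496])) railL (34, array([0.0482, 0.0497])) R (0, None)
0.08 plate (31, array([0.0491, 0.0495])) railL (34, array([0.0481, 0.0495])) R (0, None)
0.09 plate (30, array([0.0491, 0.0496])) railL (40, array([0.0481, 0.0495])) R (0, None)
```

View pics/w9.png

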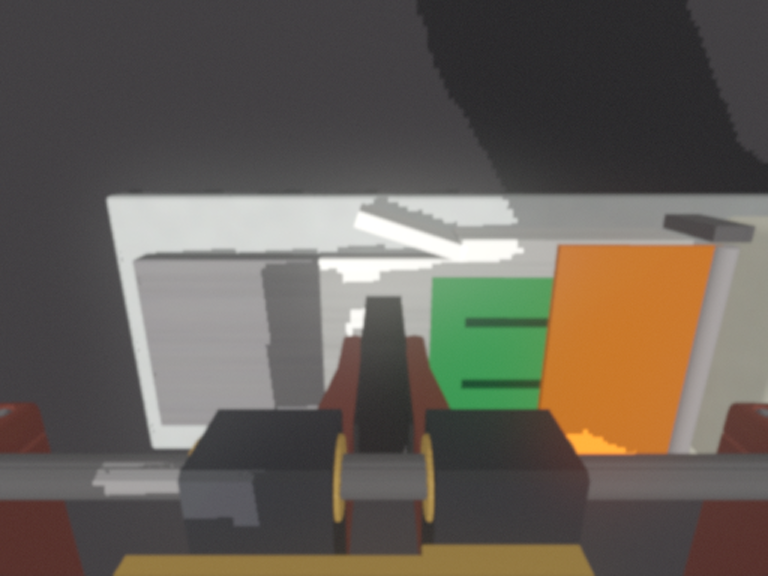

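Bed contact is about 8 N after adding the carrier's weight, and the estimated sink is 3.5–4.4 mm. The stop is pushing back with 5 N, so I'll relieve that a little and press slightly deeper.

Call:
carry_out(
  moves=[
    [[-0.03,0,-0.04,0,0,0,0],[0,0,-0.04,0,0,0,0],[0,0,0,0,0,0,0],[0,0,0,0,0,0,0],[0,0,0,0,0,0,0],[0,0,0,0,0,0,0]],
  ],
)

```text
t: 12.02
position: [0.4988, -0.2311, 0.2171]
tcp_rot: [0.514, 0.486, -0.513, 0.486]
force: [-4.4, 1.8, 7.2]
finger_gap: 0.162
```

```bash
python3 look.py w10; python3 m.py w10|head -2; python3 - <<'E'
from h import *
z=np.load('w10.npz');w=z['w'];im=z['im']
# bed (behind plate) vs base heights, pixels (in 1.5x view): bed ~(200,340), base ~(250,215), plate(410,270)
for n,(x,y) in dict(bed=(210,340),base=(230,220),plate=(415,300),flap=(620,340)).items():
    x=int(x/1.5);y=int(y/1.5); print(n,np.nanmedian(w[y-6:y+7,x-4:x+5,2]).round(4))
z=np.load('w8.npz');w=z['w']
for n,(x,y) in dict(bed=(210,340),base=(230,220),plate=(415,300),flap=(620,340)).items():
    x=int(x/1.5);y=int(y/1.5); print('before',n,np.nanmedian(w[y-6:y+7,x-4:x+5,2]).round(4))
E
```

```text
12.0167 [ 0.4988 -0.2311  0.2171] yaw -0.0553 x [ 3.e-04  2.e-04 -1.e+00] F [-4.43  1.83  7.2 ] 0.1622947994320955 [ 0.02  0.55  0.44  1.97 -0.35  0.69  0.62]
green z rel/abs -0.1854309717038441 0.031706522204909285
flap z [0.04063556 0.04161433 0.04257683]
bed 0.0261
base 0.0125
plate 0.0311
flap 0.0416
before bed 0.0307
before base 0.0125
before plate 0.036
before flap 0.0415
```

Relative to the wrist camera's earlier view, the bed top dropped from 30.7 to 26.1 mm, a 4.6 mm sink. The flap is unchanged at 41.6 mm, and forces are steady. I'm handing in.

```bash
python3 -c "
from cell import *
print(finish_job()); s=read_state(); print(s['t'],s['position'],s['force'],s['finger_gap'])"
```

```text
the job is handed in; nothing more can be done
None
the job is handed in; nothing more can be done
```

I gripped the carrier by its black bar, slid it between the rails and under the flap to the back stop, and pressed it down. I handed in at about 12 s with the grip still closed and still pressing; the system gave no verdict.

Last checks before handing in:
- **Bed:** its top had sunk about 4.6 mm by the wrist camera (30.7 to 26.1 mm). The force on the bed was about 9 N, well under the 35 N limit.
- **Flap:** its top read 41.6 mm, the same as before the slide went under it, so it had not lifted.
- **Position:** the forward force rose at the back stop, so I take the lead edge to be there; it can't be seen under the flap. Laterally it was within about 0.5 mm of the middle, and aligned to within about 0.01 rad.

Two things disagreed or stayed open:
- **Stop force:** about 4 N of push against the back stop remained, even after I eased back 0.6 mm in total.
- **Height readings:** the wrist camera and the arm's own position differed by about 1 mm on the plate's height, so I relied on the before-and-after difference for the sink.

I did not take a final picture of the bystanders. The bottles, jar and cup were never near the path, and the bracket and scraper were in place when last seen, just after lifting.

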